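# Bed the filter box's access panel onto its gasket

## Robot

A 6-joint arm with a two-finger parallel gripper is mounted at the origin on a cart in front of the work surface, level with it; the furniture and walls round the work are solid. World frame = base frame: x ahead of the robot, y to its left, z up, the work surface at z = 0. Lengths are in mm, angles in rad, forces in N, time in s.
With the tool pointing down it reaches from about 375 to 750 mm from the base axis. Payload 9 kg.
Tool frame: the origin (TCP) lies on the centre line of the jaws, within the pads' length; the fingertips stand 14 mm ahead of it and the grasp point (between the pads) lies 5 mm behind it; z points along the fingers, y is the line along which they close (so a half turn about z gives the same grasp; the last joint's range is limited). The gripper opens to 85 mm and grips with 20 to 120 N. Pads are 22 mm wide; open, the fingers measure 114 mm over their backs; the gripper's body (76 mm by 85 mm) begins 54 mm behind the grasp point. The pads swing forward as they close: fully open they stand 13 mm farther back than shut.
Start: joints at [-1.518, 0.104, 0.097, 1.564, 0, 1.353], TCP at [160.51, -578.162, 245.331] pointing down, gripper open.
Joint ranges: [-2.99, 2.99], [-0.84, 1.86], [-1.1, 1.16], [-1.84, 2.11], [-1.51, 1.56], [-3.14, 3.14]. Speed limits (rad/s): [2.22, 2.22, 2.57, 3.14, 3.14, 3.14].

## Interface

Orientations are given as a rotation vector (axis times angle).
In Python, from plant import manip gives the robot as it stands.
- The arm moves only by the tool apply_moves, never from a script. Its argument "increments" is a list that holds one entry, the list of rows, each a list of 6 numbers: the shift along the world's x, y, z in mm, then the turn, a rotation vector about the world's x, y, z in degrees. A call has 1 to 10 rows; each row shifts and turns the commanded pose from where the row before left it; what a row does not reach is not made up. A row lasts 1/12 s, in which the tool goes at most 41.7 mm and 7.16 degrees, less where a joint would pass 70% of its speed; a pose out of reach is approached as far as the arm can. A call is refused whole if a number of a shift passes 41.7 or a number of a turn 7.16, either way. A call with a gripper value outside its range is refused whole. "grip" is the opening, from -1 (shut) to 1 (fully open), set as the call begins (left out, the last holds). The fingers move at their own pace and stop on an object; the grip force is fixed at half the most. Time passes only in rows, so rows that do not move let the fingers close. It gives the time, the measured TCP pose, the force, the opening and the grip force at its end, in the units of the state.
- manip.state(): the state, without advancing time (a new reading comes with each control period).
- manip.grab_frame(name): name is "scene" or "top" or "wrist"; returns the picture (480x640x3 uint8, blue, green, red); there is no depth.
- manip.get_calibration(name): a dict with "fovy" (degrees; the focal length in pixels is half the picture's height over the tangent of half this angle, whatever the lens; pixels are square), "cx", "cy" (the principal point, pixels), "world_from_camera" (4x4, takes a point from camera to world coordinates); the wrist camera has in their place "hand_eye" (4x4, takes a point from camera to tool coordinates, whose origin is the TCP and whose axes are the flange's). Camera axes: x right, y up, looking along -z (the intrinsics and any distortion apply to the point x, -y, -z); pixel columns grow to the right and rows downward; lengths in mm; the calibration is good to about 2 mm. A picture is of the moment at which its call begins: read the wrist's pose just before it. get_calibration takes no time and is no camera call.
- manip.close_job(): hands the job in; it is judged then, once.
The state is a dict: "t": time; "qpos": joint angles; "qd": joint speeds; "joint_torque": joint torques, N m; "ee_pos": TCP position; "orientation": TCP orientation; "wrist_force": force on the tool from outside, world axes, zero at the start; "wrist_torque": the same for the moment, N m; "opening": finger opening in mm; "grasp_force": force on a finger pad.
Only numpy, scipy, OpenCV 4.12 (cv2) and the standard library are available. Lean on these libraries where they do the work, as an engineer would, in place of code of your own. Each camera call takes 0.05 s, during which the arm holds its last target. There are 200 camera calls.

## Task

On the grey filter box, swing the latch lever clear of the lid's tongue and open the lid until it leans back past upright. Then turn the winged quarter-turn fastener on the white access panel until its slot lines up with the two black marks, press the panel fully down against its frame, and finish while still holding it pressed down there: the panel springs back up if you let go. Leave the timer, the specimen jar and the roll of tape beside the box where they are.

Things in the scene. Friction and masses are not known exactly. Their poses are not given: they have to be found in the camera images.
- filter_box: open-topped grey housing fixed to the worktop, 85 mm high; origin on the worktop, outside x -75..75, y -115..100 mm. Walls 10 mm thick; the right (-y) wall is a 35 mm wide ledge, top at 83 mm, carrying the latch. Opening 130 (x) x 170 (y) mm, centred at y = +5 mm. z up; at yaw 0 x points away from the robot, y to its left
- latch_pivot (a point): point on the latch lever's vertical pivot, on the right-hand ledge, at (45, -96, 92.5) mm in the box's frame, at the underside of the lever
- latch_post (a point): top of the upright black round post at the free end of the flat steel latch lever; the post is 11 mm thick and its free length above the lever (top of the lever at z = 97.5 mm) is 35 mm, its top at z = 132.5 mm; it stands 84 mm from the pivot
- latch (a joint): angle of the latch lever, rad: 0 = lying along the box's -x across the lid's tongue, which it blocks from rising; grows counter-clockwise seen from above, as the post swings outwards (to the box's -y), to 1.6; light friction, it stays where left. It is clear of the tongue from about 0.4
- lid_hinge (a point): point on the lid's hinge line (which runs along the box's x), at (0, 95.5, 85) mm in the box's frame, on the left wall
- lid_handle (a point): centre of the lid's black handle: round bar 16 mm thick, 22 mm long along the box's x, end faces free to pinch, centre 28 mm above the lid's top; lid shut: 160 mm to the -y side of the hinge line, 33 mm above it. The lid is an aluminium plate 142 x 172 x 5 mm, 0.14 kg, that ends 175 mm from the hinge; its 24 mm wide tongue reaches 197 mm; opening carries the handle over to the left of the lid
- lid (a joint): angle of the lid, rad: 0 = shut, 1.57 = upright, 2.0 = stop, leaning back to the left; a stiff hinge (0.18 N m friction), it stays where left
- panel (a joint): travel of the white panel in the box, m: 0 = up, 8 mm off the frame on its sprung gasket (top face at z = 50 mm), grows as it is pressed straight down, 0.008 = on the frame. Takes 3 N at first, about 9 N fully down; springs up if let go. If the fastener is out of line its hidden key stops the panel after 2 mm. Panel 122 (x) x 150 (y) mm, centred on the fastener
- wing_top (a point): top centre of the quarter-turn fastener in the panel's middle, at (0, 5) mm in the box's frame, 28 mm above the panel's top face; its x axis runs along the wing, a dark upright bar 36 long x 11 thick x 23 mm high on a 34 mm disc whose top is 5 mm above the panel; a white slot line runs along the wing's top. It turns about the vertical and sinks with the panel
- fastener (a joint): angle of the fastener, rad, counter-clockwise from above: 0 = wing and slot along the box's x, in line with the two black marks on the panel; range -1.6 to 1.6, starts 0.55 to 1.45; light friction, no detent. The key enters its slot within about 0.2 rad of 0
- timer: white bench timer 62 x 64 x 20 mm, lying to the left of the box; bystander, origin under its middle
- specimen_jar: specimen jar with a lid, 66 mm wide, 59 mm high, standing to the right of the box; bystander, origin under its middle
- tape_roll: roll of white tape, 49 mm wide, 12 mm high, lying flat to the left of the box, beyond the timer; bystander, origin under its middle

How it is judged (in metres and radians):
On the way, in this order (a step that is already met when the one before it is completed fails the run):
1. the latch lever is swung clear of the tongue while the lid is shut (value of joint latch above 0.35 rad and value of joint lid below 0.15 rad).
2. the lid is open, past upright (value of joint lid above 1.58 rad), for 0.2 s.
3. the fastener's slot is in line with the marks (value of joint fastener between -0.26 and 0.26 rad).
4. the panel is pressed down against its frame (value of joint panel above 0.0062 m), for 0.3 s.
At the end, for the whole second after the job is handed in: the latch is clear (over 0.3 rad), the lid leans past upright (over 1.55 rad), the fastener's slot is within 0.26 rad of the marks, and the fingers still hold the panel pressed down at least 6.2 of its 8 mm, with over 2 N between the fingers and the box's parts (all of step 3 and value of joint latch above 0.3 rad and value of joint lid above 1.55 rad and value of joint panel above 0.0062 m and contact force between the fingers and filter_box above 2 N); the arm keeps its last pose, push and grip.
It fails at once if a bystander (timer, specimen jar, tape roll) is moved more than 30 mm (distance of any of timer, specimen_jar, tape_roll from where it was at the start of the episode above 0.03 m).
It also fails if it takes over 50 s, if anything falls off the work surface, if the arm or the gripper's body presses on something with over 40 N, if the wrist force passes 120 N, or if a joint passes its speed limit or range.

## Working session

There is one attempt and no reset: what is moved stays moved. The work goes in short steps, Python scripts to look and compute and a tool call to move; the robot and the scene stay as the last step left them, time stands still between calls to the robot, and variables do not carry over. Pictures are saved under pics/ and viewed, at most 10 in all, crops included, and the job is handed in when it is done.

Besides the shell and the picture viewer there is one more tool, called as name(argument=value, ...), one argument or row to a line, values as JSON. apply_moves: Moves the arm, as the interface text tells. Its arguments: {"type":"object","properties":{"increments":{"type":"array"},"grip":{"type":"number"}},"required":["increments"]}

```bash
mkdir -p pics
cat > h.py <<'E'
import numpy as np, cv2
from plant import manip
from scipy.spatial.transform import Rotation as R
E
python3 - <<'E'
from h import *
s=manip.state(); print({k:np.round(v,3).tolist() for k,v in s.items()})
for n in("scene","top","wrist"):
    print(n,manip.get_calibration(n))
for n in("scene","top"):
    cv2.imwrite(f"pics/{n}0.png",manip.grab_frame(n))
E
```

```text
{'t': 0.0, 'qpos': [-1.518, 0.105, 0.096, 1.564, -0.0, 1.353], 'qd': [0.001, 0.001, 0.002, 0.001, -0.0, -0.001], 'joint_torque': [-0.001, -55.693, 50.364, 0.017, -0.0, 0.0], 'ee_pos': [160.49, -577.784, 244.503], 'orientation': [-3.111, -0.424, -0.0], 'wrist_force': [0.077, -0.204, 0.405], 'wrist_torque': [-0.007, 0.054, -0.02], 'grasp_force': 0.0, 'opening': 85.442}
scene {'fovy': 43.94105489298833, 'cx': 320.5917646070129, 'cy': 244.9610609600155, 'world_from_camera': array([[-6.85706663e-01,  4.27265123e-01, -5.89279973e-01,
        -3.53193718e+02],
       [-7.27828210e-01, -3.93014459e-01,  5.61965953e-01,
         6.53956532e+02],
       [ 8.51290259e-03,  8.14238386e-01,  5.80468243e-01,
         9.59788398e+02],
       [ 0.00000000e+00,  0.00000000e+00,  0.00000000e+00,
         1.00000000e+00]])}
top {'fovy': 47.44261900774875, 'cx': 311.50471321024366, 'cy': 247.78409662176557, 'world_from_camera': array([[ 2.25923129e-02,  9.96865742e-01, -7.58174102e-02,
         4.40885399e+02],
       [-9.99341983e-01,  2.46706595e-02,  2.65887277e-02,
        -1.43752617e+02],
       [ 2.83758573e-02,  7.51668202e-02,  9.96767154e-01,
         1.27725594e+03],
       [ 0.00000000e+00,  0.00000000e+00,  0.00000000e+00,
         1.00000000e+00]])}
wrist {'fovy': 64.08552958957004, 'cx': 319.4027930293641, 'cy': 233.00398920890993, 'hand_eye': array([[ 2.75909130e-04,  9.59541299e-01,  2.81567788e-01,
         7.12633880e+01],
       [ 9.99999959e-01, -2.43117970e-04, -1.51392978e-04,
        -6.27246290e-01],
       [-7.68136260e-05,  2.81567818e-01, -9.59541327e-01,
        -1.28855796e+02],
       [ 0.00000000e+00,  0.00000000e+00,  0.00000000e+00,
         1.00000000e+00]])}
```

View pics/scene0.png

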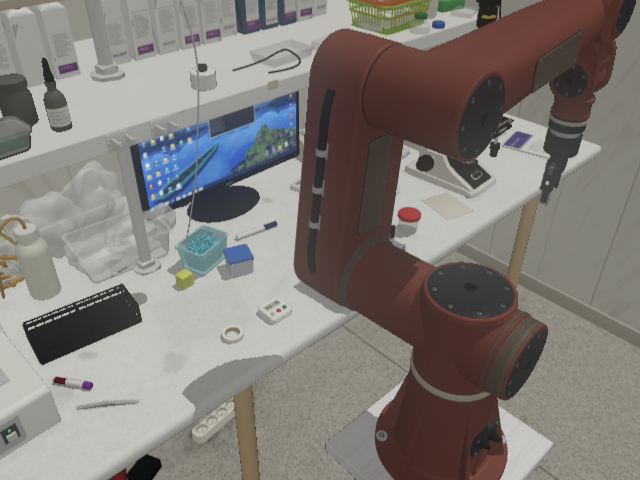

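View pics/top0.png

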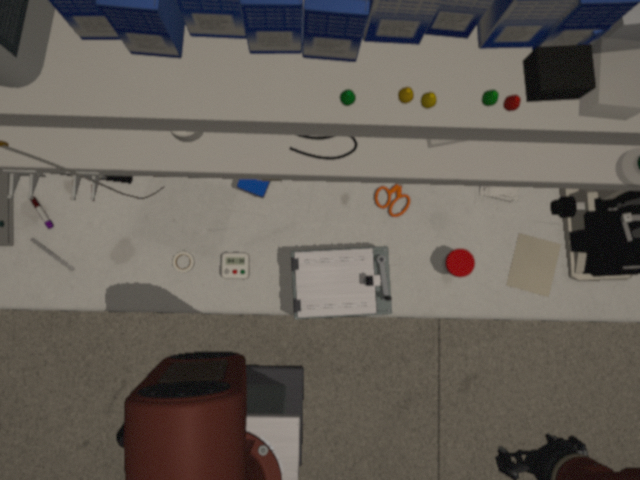

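```bash
cat >> h.py <<'E'
def ray(n,u,v,T=None):
    c=manip.get_calibration(n); f=240/np.tan(np.radians(c["fovy"]/2))
    if T is None: T=c["world_from_camera"]
    d=T[:3,:3]@np.array([(u-c["cx"])/f,-(v-c["cy"])/f,-1.]); return T[:3,3].copy(),d
def atz(n,u,v,z,T=None):
    o,d=ray(n,u,v,T); return o+d*(z-o[2])/d[2]
def wristT():
    s=manip.state(); M=np.eye(4); M[:3,:3]=R.from_rotvec(s["orientation"]).as_matrix(); M[:3,3]=s["ee_pos"]
    return M@manip.get_calibration("wrist")["hand_eye"]
def proj(n,p,T=None):
    c=manip.get_calibration(n); f=240/np.tan(np.radians(c["fovy"]/2))
    if T is None: T=c["world_from_camera"]
    q=np.linalg.inv(T)@np.append(p,1); return c["cx"]-f*q[0]/q[2], c["cy"]+f*q[1]/q[2]
def tri(*rays):
    A=np.zeros((3,3));b=np.zeros(3)
    for o,d in rays:
        d=d/np.linalg.norm(d);P=np.eye(3)-np.outer(d,d);A+=P;b+=P@o
    p=np.linalg.solve(A,b); return p,[np.linalg.norm(np.cross(p-o,d/np.linalg.norm(d))) for o,d in rays]
E
python3 - <<'E'
from h import *
im=cv2.imread("pics/top0.png")[235:325,280:400]
cv2.imwrite("pics/topc.png",cv2.resize(im,None,fx=6.5,fy=6.5,interpolation=cv2.INTER_CUBIC))
print(atz("top",340,282,85),atz("top",459,263,59),atz("top",235,265,20),atz("top",183,261,12),atz("top",300,316,0))
E
```

```text
[ 458.22918653 -239.45728679   85.        ] [ 507.43619605 -508.96646221   59.        ] [492.56290153  -2.60838067  20.        ] [499.26198716 117.96391847  12.        ] [ 378.5132998  -154.68872762    0.        ]
```

View pics/topc.png

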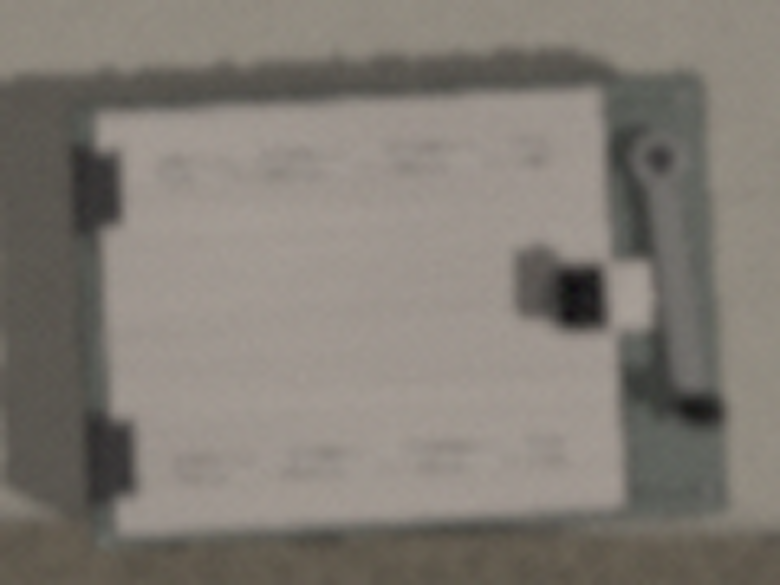

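apply_moves(
  increments=[
    [[15,25,12,0,0,0],[20,25,12,0,0,0],[20,25,12,0,0,0],[20,25,12,0,0,0],[20,25,12,0,0,0],[20,25,12,0,0,0],[20,25,12,0,0,0],[20,25,0,0,0,0],[20,25,0,0,0,0],[20,25,0,0,0,0]],
  ],
)

```text
t: 0.93
ee_pos: [356.2, -326.8, 329.3]
orientation: [3.113, 0.424, 0.0]
wrist_force: [0.3, 0.1, -0.1]
opening: 85.4
grasp_force: 0.0
```

apply_moves(
  increments=[
    [[20,25,0,0,0,3],[20,25,0,0,0,6],[20,25,0,0,0,6],[10,15,0,0,0,0],[0,0,0,0,0,0],[0,0,0,0,0,0],[0,0,0,0,0,0]],
  ],
  grip=-1,
)

```text
t: 1.52
ee_pos: [425.2, -238.5, 329.1]
orientation: [-3.031, -0.826, 0.001]
wrist_force: [-0.5, -0.5, -0.0]
opening: 0.4
grasp_force: 0.0
```

Run:
```python
from h import *
s=manip.state(); print({k:np.round(v,3).tolist() for k,v in s.items()})
T=wristT(); np.save("T1.npy",T); im=manip.grab_frame("wrist"); cv2.imwrite("pics/w1.png",im)
```

```text
{'t': 1.517, 'qpos': [-0.78, -0.199, -0.043, 1.727, -0.0, 1.829], 'qd': [-0.019, -0.0, 0.001, -0.0, -0.001, 0.001], 'joint_torque': [1.241, -39.272, 49.179, 0.05, 0.048, 0.022], 'ee_pos': [425.245, -238.458, 329.067], 'orientation': [-3.031, -0.826, 0.001], 'wrist_force': [-0.487, -0.462, -0.008], 'wrist_torque': [-0.063, -0.007, -0.014], 'grasp_force': 0.0, 'opening': 0.37}
```

View pics/w1.png

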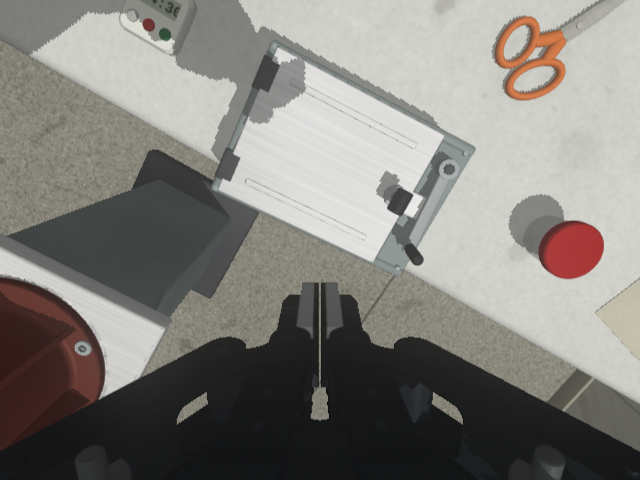

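apply_moves(
  increments=[
    [[0,-8,0,0,0,6],[0,-8,0,0,0,6],[0,-8,0,0,0,6],[0,-8,0,0,0,6],[0,-8,0,0,0,6],[0,-8,0,0,0,6],[0,-8,0,0,0,6],[0,-8,0,0,0,6],[0,-6,0,0,0,6],[0,0,0,0,0,6]],
  ],
)

```text
t: 2.4
ee_pos: [424.6, -310.2, 328.9]
orientation: [-2.209, -2.234, 0.0]
wrist_force: [-0.3, -0.5, 0.7]
opening: 0.3
grasp_force: 0.0
```

apply_moves(
  increments=[
    [[0,0,0,0,0,0],[0,0,0,0,0,0],[0,0,0,0,0,0]],
  ],
)

```text
t: 2.65
ee_pos: [425.1, -308.5, 329.3]
orientation: [-2.216, -2.227, 0.0]
wrist_force: [0.1, 0.6, -0.1]
opening: -0.1
grasp_force: 0.0
```

Run:
```python
from h import *
s=manip.state(); print({k:np.round(v,3).tolist() for k,v in s.items() if k in("t","qpos","ee_pos","orientation","opening")})
T=wristT(); np.save("T2.npy",T); im=manip.grab_frame("wrist"); cv2.imwrite("pics/w2.png",im)
a=cv2.imread("pics/w1.png")[30:285,200:480]
cv2.imwrite("pics/w1c.png",cv2.resize(a,None,fx=2.35,fy=2.35,interpolation=cv2.INTER_CUBIC))
```

```text
{'t': 2.65, 'qpos': [-0.877, -0.086, 0.06, 1.717, -0.0, 0.689], 'ee_pos': [425.132, -308.525, 329.313], 'orientation': [-2.216, -2.227, 0.0], 'opening': -0.138}
```

View pics/w2.png

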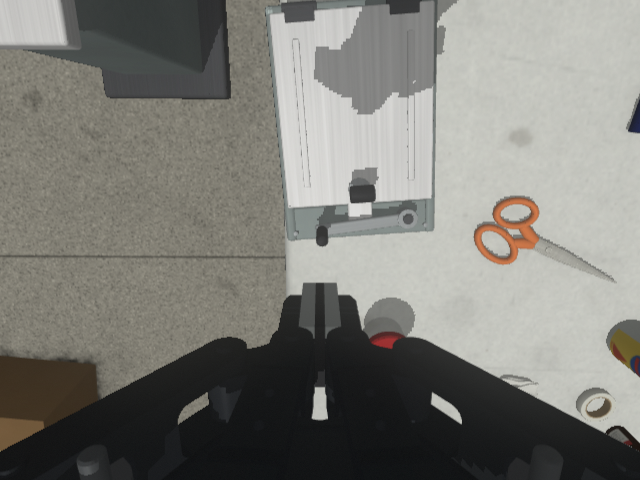

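View pics/w1c.png

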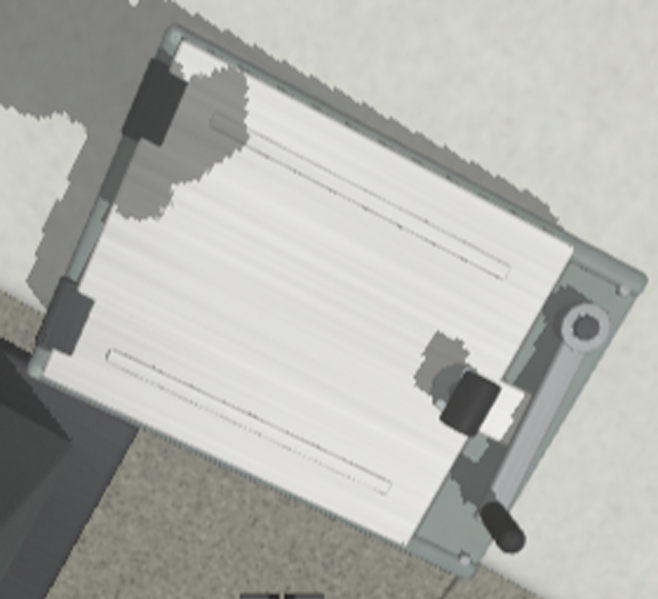

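```bash
cat > fit.py <<'E'
from h import *
from scipy.optimize import least_squares
T1,T2=np.load("T1.npy"),np.load("T2.npy")
obs={ # box point: [(view,u,v)]
 "pivot":((45,-96,99),[(1,448.9,169.1),(2,408,217)]),
 "post":((-39,-96,132.5),[(1,417.4,260.2),(2,322,240)]),
 "handle":((0,-64.5,121),[(1,399.6,201.1),(2,362,193)]),
 "fr":((75,-115,83),[(1,473.6,149.1),(2,434,230)]),
 "nr":((-75,-115,83),[(1,398.7,273.8),(2,289,238)]),
 "nl":((-75,100,85),[(1,215.7,187.4)]),"fl":((75,100,85),[(1,273.6,42.8)])}
T={1:T1,2:T2}
for n,(p,o) in obs.items():
    if len(o)>1: q,e=tri(*[ray("wrist",u,v,T[k]) for k,u,v in o]); print(n,q.round(1),np.round(e,1))
def res(x,out=False):
    r=[]
    c,s=np.cos(x[2]),np.sin(x[2])
    for n,(p,o) in obs.items():
        w=np.array([x[0]+c*p[0]-s*p[1],x[1]+s*p[0]+c*p[1],p[2]])
        for k,u,v in o: a=proj("wrist",w,T[k]); r+=[a[0]-u,a[1]-v]
        if out: print(n,w.round(1))
    return r
f=least_squares(res,[458,-236,0],loss="soft_l1"); print(f.x,np.round(res(f.x,True),1))
E
python3 fit.py; python3 -c "
from h import *
print(atz('wrist',571,250,59,np.load('T1.npy')))"
```

```text
pivot [ 509.4 -324.7  105.1] [0.7 0.7]
post [ 427.4 -338.   135.2] [0.3 0.3]
handle [ 463.  -298.8  119.5] [0.2 0.2]
fr [ 537.5 -338.7   94.9] [1. 1.]
nr [ 393.6 -354.6   76.1] [0.3 0.3]
pivot [ 510.4 -327.2   99. ]
post [ 426.7 -333.4  132.5]
handle [ 463.3 -299.1  121. ]
fr [ 541.8 -344.    83. ]
nr [ 392.2 -355.    83. ]
nl [ 376.4 -140.6   85. ]
fl [ 526.  -129.6   85. ]
[ 4.58528453e+02 -2.34792386e+02  7.34094923e-02] [-0.  -0.4 -0.2  1.7 -5.7 -2.9 -0.6 -5.7  0.6  0.3  0.6  0.9  3.4 -1.9
 -0.1  0.9  0.5  3.7 -1.7  2.5 -7.   0.8 -1.9 -6. ]
[ 509.11053495 -509.24220074   59.        ]
```

apply_moves(
  increments=[
    [[-1,-2,-20,0,0,0],[-1,0,-35,0,0,0],[-1,0,-35,0,0,0],[0,0,-35,0,0,0],[0,0,-35,0,0,0],[0,0,-25,0,0,0],[0,0,-14,0,0,0],[0,0,-5,0,0,0],[0,0,0,0,0,0]],
  ],
)

```text
t: 3.45
ee_pos: [422.0, -309.5, 124.3]
orientation: [-2.211, -2.229, -0.0]
wrist_force: [-0.4, 0.1, 0.7]
opening: -0.1
grasp_force: 0.0
```

apply_moves(
  increments=[
    [[1,-6,0,0,0,0],[1,-6,0,0,0,0],[2,-8,0,0,0,0],[2,-8,0,0,0,0],[2,-8,0,0,0,0],[4,-7,0,0,0,0],[5,-7,0,0,0,0],[6,-7,0,0,0,0],[7,-7,0,0,0,0],[0,0,0,0,0,0]],
  ],
)

```text
t: 4.28
ee_pos: [453.4, -375.6, 125.1]
orientation: [2.212, 2.23, 0.0]
wrist_force: [0.1, 0.5, 0.5]
opening: 0.1
grasp_force: 0.0
```

apply_moves(
  increments=[
    [[0,2,15,0,0,0],[0,4,30,0,0,0],[0,15,30,0,0,1],[3,18,20,0,0,1],[3,18,0,0,0,1],[3,12,0,0,0,0.7],[0,8,0,0,0,0],[0,0,0,0,0,0],[0,0,0,0,0,0]],
  ],
  grip=0.2,
)

```text
t: 5.03
ee_pos: [461.2, -297.0, 219.4]
orientation: [-2.137, -2.301, 0.0]
wrist_force: [-0.7, 0.0, 0.0]
opening: 51.3
grasp_force: 0.0
```

Run:
```python
from h import *
s=manip.state(); print({k:np.round(v,3).tolist() for k,v in s.items() if k in("t","qpos","ee_pos","orientation","opening")})
T=wristT(); np.save("T3.npy",T); im=manip.grab_frame("wrist"); cv2.imwrite("pics/w3.png",im)
print(proj("wrist",[463,-299,120],T))
```

```text
{'t': 5.033, 'qpos': [-0.81, -0.055, -0.112, 1.516, -0.0, 0.687], 'ee_pos': [461.225, -296.991, 219.373], 'orientation': [-2.137, -2.301, 0.0], 'opening': 51.263}
(np.float64(322.89515665952104), np.float64(244.2990135921993))
```

View pics/w3.png

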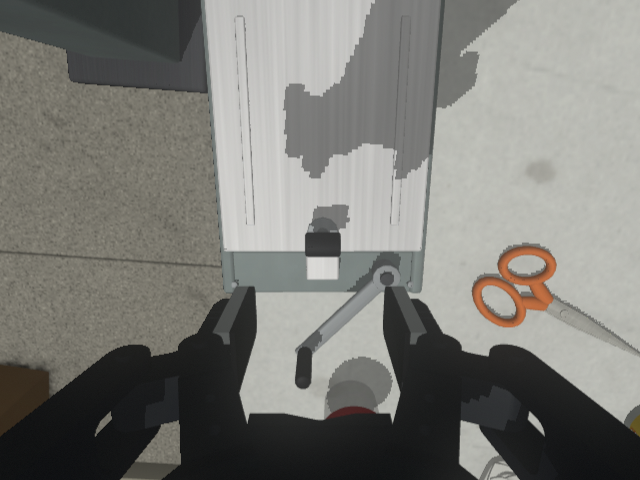

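apply_moves(
  increments=[
    [[1,-1,-25,0,0,0],[1,-1,-30,0,0,0],[0,0,-25,0,0,0],[0,0,-18,0,0,0],[0,0,-9,0,0,0],[0,0,0,0,0,0]],
  ],
)

```text
t: 5.58
ee_pos: [462.1, -298.6, 110.6]
orientation: [-2.136, -2.298, -0.0]
wrist_force: [-0.1, -0.2, 0.4]
opening: 51.0
grasp_force: 0.0
```

apply_moves(
  increments=[
    [[0,0,0,0,0,0],[0,0,0,0,0,0],[0,0,0,0,0,0],[0,0,0,0,0,0],[0,0,0,0,0,0]],
  ],
  grip=-1,
)

```text
t: 6.0
ee_pos: [463.4, -300.1, 115.1]
orientation: [2.138, 2.3, -0.003]
wrist_force: [-4.8, -0.3, 3.1]
opening: 20.9
grasp_force: 58.5
```

Run:
```python
from h import *
s=manip.state(); print({k:np.round(v,2).tolist() for k,v in s.items() if k in("t","ee_pos","orientation","opening","grasp_force","wrist_force")})
t=np.linspace(0,1.8,25); Y=-160*np.cos(t)+33*np.sin(t); Z=160*np.sin(t)+33*np.cos(t)
for i in range(24):
    print(round(t[i+1],2),np.round([-.073*(Y[i+1]-Y[i]),.997*(Y[i+1]-Y[i]),Z[i+1]-Z[i]],1).tolist())
```

```text
{'t': 6.0, 'ee_pos': [463.45, -300.1, 115.11], 'orientation': [2.14, 2.3, -0.0], 'wrist_force': [-4.79, -0.27, 3.1], 'grasp_force': 58.5, 'opening': 20.91}
0.08 [-0.2, 2.9, 11.9]
0.15 [-0.3, 3.8, 11.6]
0.22 [-0.3, 4.7, 11.3]
0.3 [-0.4, 5.5, 10.9]
0.38 [-0.5, 6.3, 10.5]
0.45 [-0.5, 7.1, 10.0]
0.52 [-0.6, 7.8, 9.4]
0.6 [-0.6, 8.5, 8.8]
0.68 [-0.7, 9.1, 8.2]
0.75 [-0.7, 9.7, 7.5]
0.82 [-0.7, 10.2, 6.7]
0.9 [-0.8, 10.7, 5.9]
0.98 [-0.8, 11.1, 5.1]
1.05 [-0.8, 11.5, 4.3]
1.12 [-0.9, 11.7, 3.4]
1.2 [-0.9, 12.0, 2.5]
1.27 [-0.9, 12.1, 1.6]
1.35 [-0.9, 12.2, 0.7]
1.42 [-0.9, 12.2, -0.2]
1.5 [-0.9, 12.2, -1.2]
1.58 [-0.9, 12.0, -2.1]
1.65 [-0.9, 11.8, -3.0]
1.72 [-0.8, 11.6, -3.9]
1.8 [-0.8, 11.3, -4.7]
```

apply_moves(
  increments=[
    [[-0.2,3,12,0,0,0],[-0.3,4,11.5,0,0,0],[-0.3,4.5,11.5,0,0,0],[-0.4,5.5,11,0,0,0],[-0.5,6.5,10.5,0,0,0],[-0.5,7,10,0,0,0],[-0.6,8,9.5,0,0,0],[-0.6,8.5,9,0,0,0]],
  ],
)

```text
t: 6.67
ee_pos: [459.7, -251.2, 199.2]
orientation: [-2.138, -2.301, 0.0]
wrist_force: [-5.5, -0.3, -5.8]
opening: 20.7
grasp_force: 58.8
```

apply_moves(
  increments=[
    [[-0.7,9,8,0,0,0],[-0.7,9.5,7.5,0,0,0],[-0.7,10,6.5,0,0,0],[-0.8,10.5,6,0,0,0],[-0.8,11,5,0,0,0],[-0.8,11.5,4.5,0,0,0],[-0.9,11.5,3.5,0,0,0],[-0.9,12,2.5,0,0,0]],
  ],
)

```text
t: 7.33
ee_pos: [453.3, -166.2, 242.4]
orientation: [-2.138, -2.302, 0.001]
wrist_force: [-4.8, -3.5, -5.9]
opening: 20.9
grasp_force: 58.8
```

apply_moves(
  increments=[
    [[-0.9,12,1.5,0,0,0],[-0.9,12,0.5,0,0,0],[-0.9,12.5,0,0,0,0],[-0.9,12,-1,0,0,0],[-0.9,12,-2,0,0,0],[-0.9,12,-3,0,0,0],[-0.8,11.5,-4,0,0,0],[-0.8,11.5,-4.5,0,0,0],[0,0,0,0,0,0],[0,0,0,0,0,0]],
  ],
)

```text
t: 8.17
ee_pos: [446.2, -70.0, 230.4]
orientation: [-2.136, -2.303, -0.001]
wrist_force: [-7.7, 0.1, 3.3]
opening: 20.1
grasp_force: 59.1
```

apply_moves(
  increments=[
    [[0,0,0,0,0,0],[0,0,0,0,0,0],[0,0,0,0,0,0]],
  ],
)

```text
t: 8.42
ee_pos: [446.2, -70.6, 230.6]
orientation: [-2.137, -2.302, -0.001]
wrist_force: [-8.4, 0.4, 3.7]
opening: 20.2
grasp_force: 59.1
```

apply_moves(
  increments=[
    [[0,0,0,0,0,0],[0,0,0,0,0,0],[0,0,0,0,0,0],[0,0,10,0,0,0],[0,0,25,0,0,0],[0,0,35,0,0,0],[0,0,35,0,0,0],[0,-10,10,0,0,-5],[0,-20,0,0,0,-6],[0,-25,0,0,0,-6]],
  ],
  grip=0.2,
)

```text
t: 9.25
ee_pos: [447.5, -126.6, 346.8]
orientation: [2.455, 1.955, 0.003]
wrist_force: [-0.4, 0.7, 0.0]
opening: 51.4
grasp_force: 0.0
```

apply_moves(
  increments=[
    [[1,-25,0,0,0,-6],[1,-25,0,0,0,-6],[2,-25,0,0,0,-6],[2,-20,0,0,0,-6],[2,-10,0,0,0,-6],[2,0,0,0,0,-6],[0,0,0,0,0,0],[0,0,0,0,0,0],[0,0,0,0,0,0]],
  ],
)

```text
t: 10.0
ee_pos: [456.9, -231.3, 344.9]
orientation: [2.938, 1.111, 0.001]
wrist_force: [-0.6, -0.2, 0.5]
opening: 51.7
grasp_force: 0.0
```

Run:
```python
from h import *
s=manip.state(); print({k:np.round(v,3).tolist() for k,v in s.items() if k in("t","qpos","ee_pos","orientation","opening")})
T=wristT(); np.save("T4.npy",T); im=manip.grab_frame("wrist"); cv2.imwrite("pics/w4.png",im)
c,q=np.cos(.073),np.sin(.073)
print(proj("wrist",[458.5-q*5,-234.8+5*c,78],T))
cv2.imwrite("pics/top4.png",manip.grab_frame("top"))
```

```text
{'t': 10.0, 'qpos': [-0.725, -0.115, 0.062, 1.747, 0.0, 1.694], 'ee_pos': [456.891, -231.302, 344.863], 'orientation': [2.938, 1.111, 0.001], 'opening': 51.663}
(np.float64(319.48310449125694), np.float64(190.20024855272445))
```

View pics/w4.png

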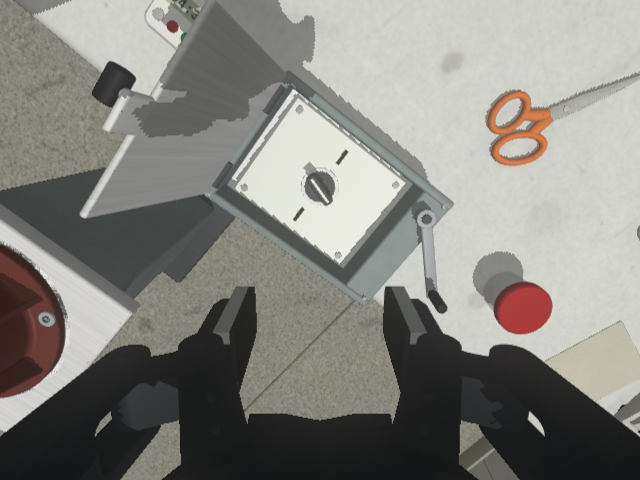

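Run:
```python
from h import *
a=cv2.imread("pics/w4.png")[135:235,265:375]
cv2.imwrite("pics/w4c.png",cv2.resize(a,None,fx=6,fy=6,interpolation=cv2.INTER_CUBIC))
```

```text
(no output)
```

View pics/w4c.png

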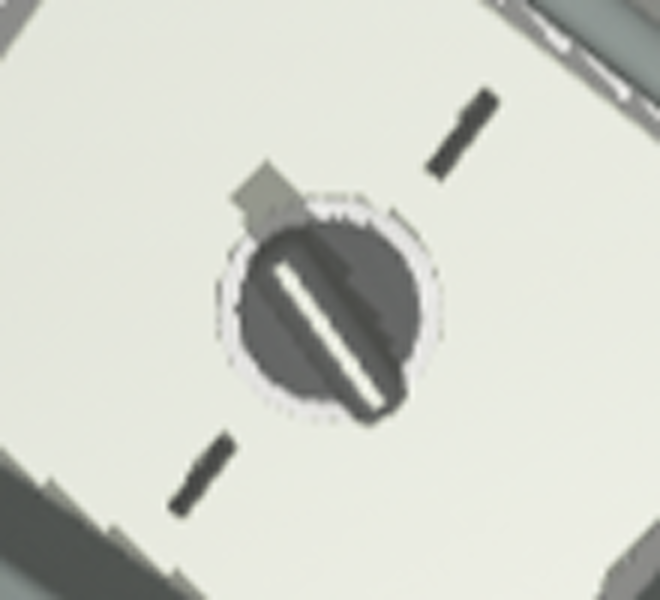

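Run:
```python
from h import *
T=np.load("T4.npy")
g=lambda x,y,z: atz("wrist",265+x/6,135+y/6,z,T)
a,b=g(178,508,50),g(490,95,50); c,d=g(281,268,78),g(379,404,78)
for p,q in((a,b),(c,d)):
    v=q-p; print(p.round(1),q.round(1),"mid",((p+q)/2).round(1),"ang",np.degrees(np.arctan2(v[1],v[0])).round(1),np.linalg.norm(v).round(1))
print("disc",g(328,310,55))
s=manip.state();o=s["orientation"];print("yaw",np.degrees(2*np.arctan2(o[1],o[0])))
```

```text
[ 410.3 -234.3   50. ] [ 506.2 -226.7   50. ] mid [ 458.3 -230.5   50. ] ang 4.6 96.2
[ 461.1 -216.6   78. ] [ 454.5 -245.2   78. ] mid [ 457.8 -230.9   78. ] ang -103.0 29.3
disc [ 458.19807658 -230.081595     55.        ]
yaw 41.37885559120196
```

apply_moves(
  increments=[
    [[1,1,-20,0,0,6],[0,0,-30,0,0,6],[0,0,-35,0,0,6],[0,0,-35,0,0,6],[0,0,-35,0,0,6],[0,0,-35,0,0,5.5],[0,0,-30,0,0,0],[0,0,-15,0,0,0],[0,0,0,0,0,0],[0,0,0,0,0,0]],
  ],
)

```text
t: 10.93
ee_pos: [457.5, -230.2, 109.3]
orientation: [-2.462, -1.951, 0.0]
wrist_force: [0.1, -0.1, 0.6]
opening: 50.9
grasp_force: 0.0
```

Run:
```python
from h import *
s=manip.state();o=s["orientation"];print(s["t"],s["ee_pos"],s["wrist_force"],"yaw",np.degrees(2*np.arctan2(o[1],o[0])),s["qpos"])
```

```text
10.9333 [ 457.53706658 -230.15555225  109.32487626] [ 0.06001531 -0.09039388  0.56265801] yaw -283.21132462960907 [-7.21917166e-01 -1.44884178e-01 -3.95685012e-01  1.32088867e+00
  3.74855626e-05  1.07946026e+00]
```

apply_moves(
  increments=[
    [[0,0,-14,0,0,0],[0,0,-12,0,0,0],[0,0,-8,0,0,0],[0,0,-2,0,0,0],[0,0,0,0,0,0],[0,0,0,0,0,0]],
  ],
)

```text
t: 11.43
ee_pos: [458.0, -230.8, 73.9]
orientation: [2.463, 1.949, 0.0]
wrist_force: [0.2, 0.1, 0.6]
opening: 51.5
grasp_force: 0.0
```

apply_moves(
  increments=[
    [[0,0,0,0,0,0],[0,0,0,0,0,0],[0,0,0,0,0,0],[0,0,0,0,0,0],[0,0,0,0,0,0],[0,0,0,0,0,0]],
  ],
  grip=-1,
)

```text
t: 11.93
ee_pos: [458.0, -230.8, 73.7]
orientation: [2.463, 1.949, 0.0]
wrist_force: [-0.9, 0.9, 4.4]
opening: 9.1
grasp_force: 60.6
```

apply_moves(
  increments=[
    [[0,0,1,0,0,-4],[0,0,0,0,0,-6],[0,0,0,0,0,-6],[0,0,0,0,0,-6],[0,0,0,0,0,-6],[0,0,0,0,0,-6],[0,0,0,0,0,-6],[0,0,0,0,0,-6],[0,0,0,0,0,-6],[0,0,0,0,0,-6]],
  ],
)

```text
t: 12.77
ee_pos: [457.8, -230.7, 74.0]
orientation: [3.101, 0.503, -0.0]
wrist_force: [1.1, -0.7, -1.7]
opening: 9.2
grasp_force: 60.1
```

apply_moves(
  increments=[
    [[0,0,0,0,0,-6],[0,0,0,0,0,-5],[0,0,0,0,0,-3],[0,0,0,0,0,0],[0,0,0,0,0,0],[0,0,0,0,0,0]],
  ],
)

```text
t: 13.27
ee_pos: [457.7, -230.6, 74.0]
orientation: [-3.139, -0.132, 0.0]
wrist_force: [2.7, -1.6, -5.1]
opening: 9.5
grasp_force: 59.9
```

Run:
```python
from h import *
s=manip.state();o=s["orientation"];print(s["t"],s["ee_pos"],s["wrist_force"],s["wrist_torque"],s["opening"],"yaw",np.degrees(2*np.arctan2(o[1],o[0])))
T=wristT(); np.save("T5.npy",T); cv2.imwrite("pics/w5.png",manip.grab_frame("wrist"))
```

```text
13.2667 [ 457.73223133 -230.61089674   73.99432932] [ 2.69280439 -1.64621446 -5.06595234] [-0.23923816 -0.36762492 -0.00167549] 9.495542748503407 yaw -355.179071095061
```

View pics/w5.png

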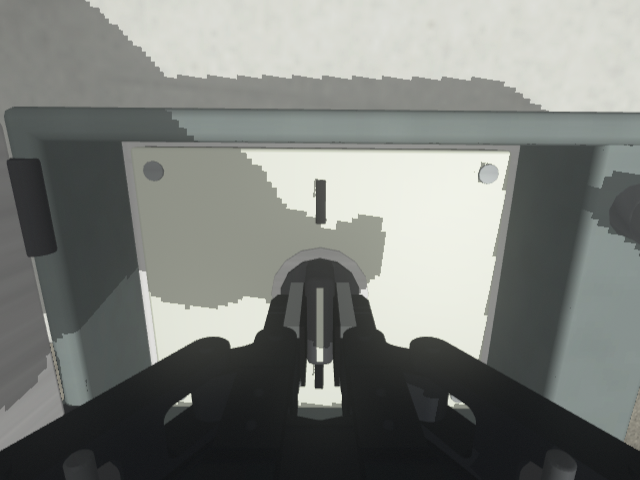

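apply_moves(
  increments=[
    [[0,0,-1,0,0,0],[0,0,-1,0,0,0],[0,0,-1,0,0,0],[0,0,-1,0,0,0],[0,0,-1,0,0,0],[0,0,-1,0,0,0],[0,0,-1,0,0,0],[0,0,-1,0,0,0],[0,0,0,0,0,0],[0,0,0,0,0,0]],
  ],
)

```text
t: 14.15
ee_pos: [457.8, -230.7, 66.9]
orientation: [3.139, 0.13, 0.0]
wrist_force: [-3.1, 3.3, 7.7]
opening: 10.0
grasp_force: 61.5
```

apply_moves(
  increments=[
    [[0,0,-1,0,0,0],[0,0,-1,0,0,0],[0,0,-1,0,0,0],[0,0,0,0,0,0],[0,0,0,0,0,0],[0,0,0,0,0,0]],
  ],
)

```text
t: 14.65
ee_pos: [457.9, -230.7, 65.7]
orientation: [3.138, 0.13, 0.0]
wrist_force: [-9.3, 7.6, 25.1]
opening: 9.3
grasp_force: 64.0
```

apply_moves(
  increments=[
    [[0,0,0.5,0,0,0],[0,0,0,0,0,0],[0,0,0,0,0,0],[0,0,0,0,0,0],[0,0,0,0,0,0],[0,0,0,0,0,0]],
  ],
)

```text
t: 15.15
ee_pos: [457.9, -230.7, 65.7]
orientation: [3.138, 0.13, 0.0]
wrist_force: [-7.7, 6.4, 20.8]
opening: 9.5
grasp_force: 63.1
```

Run:
```python
from h import *
s=manip.state();print(s["ee_pos"],s["wrist_force"]); print(manip.close_job())
```

```text
[ 457.89999233 -230.71177448   65.7421012 ] [-7.74158271  6.43031562 20.78385988]
the job is handed in; nothing more can be done
None
```

I handed the job in at about 15 s: latch clear, lid at about 1.8 rad, slot lined up with the marks, and the gripper still holding the panel against its frame at about 21 N. No verdict came back. The moves kept clear of the timer, jar and tape, but I took no final picture to confirm they stayed put.

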